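Fit the strip rotor into the mini centrifuge

TASK

Fit the strip rotor (the one with two straight rows of small wells) into the open mini centrifuge: lift it out of the stand by its knob, set its square shaft lightly on the drive hub and turn it by feel until it slips into the square hole, then press it fully home without forcing it and let go. Then close the centrifuge's lid fully. Leave the other rotor in the stand and everything else on the bench as it is.

Things in the scene. Friction and masses are not known exactly. Their poses are not given: they have to be found in the camera images.
- strip_rotor: The rotor to fit: grey plastic, 78 x 75 mm from above, two straight rows of eight small black wells along its x axis at y = +-28 mm, loose, about 80 g. Origin: on its axis at the underside of its round 32 mm shoulder; z up. The rows' tops are 24 mm above the origin. It starts in one of the stand's two round wells, turned at random.
- strip_knob (a point): Point in the strip rotor's flat-sided finger knob, on the rotor's axis 45 mm above its origin, axes as the rotor's. The knob is 32 mm long along x, 14 mm thick along y, and stands from 12 to 56 mm above the origin. Grip it across its 14 mm (along y), fingertips 28 mm or more above the rotor's origin.
- shaft_tip (a point): Centre of the lower end of the strip rotor's square steel drive shaft, 18 mm below the rotor's origin, axes as the rotor's. The shaft is 15 x 15 mm, its flats square to the rotor's x and y axes (so to the knob); its last 2 mm taper to 13.2 mm.
- tube_rotor: The other rotor, to be left alone: grey round cone-topped disc of 98 mm diameter with eight round black holes in a circle, with the same shaft and knob (knob top 56 mm above its origin, which is at the underside of its shoulder). It stands in the stand's other well.
- rotor_stand: Rotor stand, a fixed white plastic block 125 (x) x 250 (y) x 30 (z) mm; origin at the centre of its underside. Two round wells of 27 mm diameter, 25 mm deep, at y = +-64 mm; the rotors' shoulders rest on its top face.
- centrifuge: Mini centrifuge, fixed, left or right of the stand: round white housing 180 mm across, rim 80 mm high, open round bowl 122 mm across at the rim; grey control nose at -x, lid hinge at +x. Origin: centre of its underside. The drive hub in the bowl sits on a rubber mount: pressed, it gives 1 mm per 1.5 N, at most 8 mm, and springs back up round the shaft when the profiles match: the force then falls away.
- drive_mouth (a point): Centre of the upper face of the steel drive hub (42 mm across, 14 mm thick) in the bowl, 58 mm above the centrifuge's underside; axes are the housing's, NOT the hub's. With the shaft tip standing on the hub the rotor's origin is 18 mm above this point; fully home, the shoulder lies on the hub and the rotor's origin is at this point. More than 30 N on the rotor is forcing it.
- drive_under (a point): Underside of the hub's square through hole, 17 x 17 mm, sharp-edged, 14 mm below its mouth; axes are the housing's. The drive has stopped at any angle, which is not measured: being square, the hole is never more than 45 degrees away either way. The shaft starts to enter within about 20 degrees of the right angle and passes within about 8. Its brake holds it up to 0.1 N m.
- lid (a joint): Lid angle in rad: 0 closed, grows as it opens; starts open at 1.7 to 1.95. It stays where it is left (hinge friction about 0.12 N m).
- lid_hinge (a point): On the lid's hinge axis (along the centrifuge's y), 92 mm from its centre on the +x side, 82 mm above its underside. The lid is a clear dome 158 mm across, 47 mm high; closed, it clears a rotor that is fully home.
- lid_tab (a point): Middle of the outer part of the lid's finger tab, 190 mm from the hinge; x axis towards the hinge, z out of the dome's outside. The tab is 44 mm wide, 8 mm thick and sticks out 28 mm beyond the dome, to 199 mm from the hinge. With the lid open it stands at the top, dome to the far side; a closed gripper can reach behind it from above, pull it over and press it down.
- reagent_bottle: Bystander: white plastic bottle, 60 mm diameter, 120 mm high. Origin under its centre.
- amber_jar: Bystander: amber glass jar with black cap, 44 mm diameter, 60 mm high. Origin under its centre.
- marker: Bystander: white marker pen with black cap lying on the bench, 130 mm long. Origin under its middle.
- strip_box: Bystander: flat box of tube strips, 87 x 127 x 42 mm. Origin under its centre.
- beaker: Bystander: glass beaker, 68 mm diameter, 90 mm high. Origin under its centre.
- spray_bottle: Bystander: clear spray bottle, 68 mm diameter, 177 mm high. Origin under its centre.
- tip_box: Bystander: pipette tip box, 87 x 122 x 76 mm. Origin under its centre.
Not all that is in view belongs to the job. What is shaped like the strip_rotor but pink is not meant.

How it is judged:
By the outcome, as a careful person would: the job done as asked, in the order asked, and still so for the second after the job is handed in, with the robot touching nothing.
It also fails if it takes over 72 s, if anything falls off the work surface, if the arm or the gripper's body presses on something with over 40 N, if the wrist force passes 120 N, or if a joint passes its speed limit or range.

ROBOT

A 6-joint arm with a two-finger parallel gripper is mounted at the origin on the work surface. World frame = base frame: x ahead of the robot, y to its left, z up, the work surface at z = 0. Lengths are in mm, angles in rad, forces in N, time in s.
With the tool pointing down it reaches from about 275 to 825 mm from the base axis. Payload 5.2 kg.
Tool frame: the origin (TCP) lies at the very end of the fingers, on their centre line; the grasp point (between the pads) lies 19 mm behind it; z points along the fingers, y is the line along which they close (so a half turn about z gives the same grasp; the last joint's range is limited). The gripper opens to 93 mm and grips with 3 to 60 N. Pads are 15 mm wide; open, the fingers measure 128 mm over their backs; the gripper's body (75 mm by 188 mm) begins 65 mm behind the grasp point.
Start: joints at [1.097, 0.259, 1.535, -0, 1.348, -0.203], TCP at [147.104, 529.967, 218.653] pointing down, gripper open.
Joint ranges: [-3.14, 3.14], [-0.91, 2.08], [0.19, 2.58], [-1.22, 4.36], [0.22, 2.71], [-3.12, 3.12]. Speed limits (rad/s): [2.57, 2.57, 3.14, 3.14, 3.14, 3.14].

INTERFACE

Orientations are given as [roll, pitch, yaw] about the fixed x, y, z axes, in that order (R = Rz(yaw) Ry(pitch) Rx(roll)).
In Python, from bench import robot gives the robot as it stands. The module is installed in compiled form; this text tells all that it offers. Calls block until the motion is done:
- robot.move_ptp(position, orientation): joint-space move of the TCP to a pose.
- robot.move_linear(position, ori=None, speed=150, f_stop=None): straight line of the TCP; ori=None keeps the orientation; speed is the mean speed in mm/s. With f_stop (N) it stops when the force on the tool has changed by that much, and returns True; else False.
- robot.move_j(angles): joint-space move.
- robot.move_gripper(opening): opening from 0.0 (shut) to 1.0 (fully open); the grip force is fixed at half the most; returns when the fingers have stopped.
- robot.sleep(seconds).
- robot.inverse_kinematics(position, orientation): joint angles nearest the present ones, or None.
- robot.get_image(name): name is "scene" or "side" or "wrist"; returns a dict with "img" (420x560x3 uint8, blue, green, red), "fovy" (degrees; the focal length in pixels is half the picture's height over the tangent of half this angle, whatever the lens; pixels are square), "cx", "cy" (the principal point, pixels), "eye" and "orientation" of the camera in the world. Camera axes: x right, y down, z forward; pixel columns grow to the right and rows downward; lengths in mm; the calibration is good to about 2 mm. The wrist camera is an equidistant fisheye: a pixel r from the principal point sees the ray r / f radians off the axis. A picture is of the moment at which its call begins. There is no depth.
A pose or a line that the arm cannot do raises robot.MotionError and nothing moves.
- robot.hand_in(): hands the job in; it is judged then, once.
Readings, each from a call of its own:
- robot.current_t(): time.
- robot.current_qpos(): joint angles.
- robot.current_joint_vel(): joint speeds.
- robot.current_joint_efforts(): joint torques, N m.
- robot.current_tcp_pos(): TCP position.
- robot.current_eef_rot(): TCP orientation.
- robot.current_contact_force(): force on the tool from outside, world axes, zero at the start.
- robot.current_ft_torque(): the same for the moment, N m.
- robot.current_gripper_width(): opening from 0.0 (shut) to 1.0 (fully open).
- robot.current_finger_force(): force on a finger pad.
Only numpy, scipy, OpenCV 4.12 (cv2) and the standard library are available. Lean on these libraries where they do the work, as an engineer would, in place of code of your own. Each camera call takes 0.05 s, during which the arm holds its last target. There are 200 camera calls.

## Working session

There is one attempt and no reset: what is moved stays moved. The work goes in short steps, each a Python script; the robot and the scene stay as the last script left them, time stands still between calls to the robot, and variables do not carry over. Pictures are saved under pics/ and viewed, at most 14 in all, crops included, and the job is handed in when it is done.

```bash
mkdir -p pics; cat > h.py <<'E'
from bench import robot
import numpy as np, cv2
from scipy.spatial.transform import Rotation as Rn
def rot(o):
    o=np.array(o,float)
    return o if o.shape==(3,3) else (Rn.from_euler('xyz',o).as_matrix() if o.size==3 else Rn.from_quat(o).as_matrix())
def ray(c,u,v,fish=False):
    f=c['img'].shape[0]/2/np.tan(np.radians(c['fovy'])/2)
    d=np.array([u-c['cx'],v-c['cy']])
    if fish:
        r=np.hypot(*d)+1e-9;t=r/f;k=np.array([*(d/r*np.sin(t)),np.cos(t)])
    else: k=np.array([*(d/f),1.])
    return np.array(c['eye']),rot(c['orientation'])@k
def onz(c,u,v,z,fish=False):
    e,d=ray(c,u,v,fish);return e+d*(z-e[2])/d[2]
def proj(c,p,fish=False):
    f=c['img'].shape[0]/2/np.tan(np.radians(c['fovy'])/2)
    q=rot(c['orientation']).T@(np.array(p,float)-np.array(c['eye']))
    if fish:
        h=np.hypot(q[0],q[1])+1e-9;t=np.arctan2(h,q[2]);return np.array([c['cx']+f*t*q[0]/h,c['cy']+f*t*q[1]/h])
    return np.array([c['cx']+f*q[0]/q[2],c['cy']+f*q[1]/q[2]])
def snap(n,fn):
    c=robot.get_image(n);cv2.imwrite('pics/'+fn+'.png',c['img']);np.save('pics/'+fn+'.npy',c,allow_pickle=True);return c
def load(fn): return np.load('pics/'+fn+'.npy',allow_pickle=True).item()
E
python3 - <<'E'
from h import *
for n in('scene','side','wrist'):
    c=snap(n,n+'0');print(n,c['fovy'],c['cx'],c['cy'],c['eye'],c['orientation'])
a=[load(n+'0')['img'] for n in('scene','side')]
print(robot.current_t(),robot.current_eef_rot())
E
```

```text
scene 50.5837719249005 274.0996547744175 204.68668580839972 [1373.42566134  194.42089585 1019.07211243] [-2.42039753 -0.01348572  1.83781316]
side 53.76029813321621 282.81498073475734 213.67885359607027 [ 415.74531095 -669.6058583   951.92576047] [-2.47593636  0.00540399 -0.20499386]
wrist 65.70646984690485 281.87628672939763 206.20709938805203 [ 65.1915672  552.89230745 384.47103559] [2.83723406e+00 9.47537854e-04 1.29893610e+00]
0.15 [-3.14022905e+00 -2.79019715e-04  2.87075611e+00]
```

View pics/scene0.png

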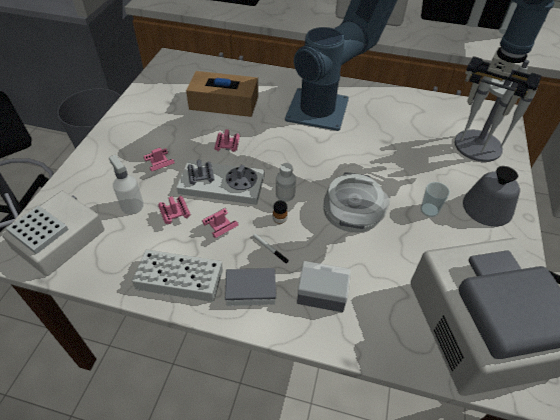

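View pics/side0.png

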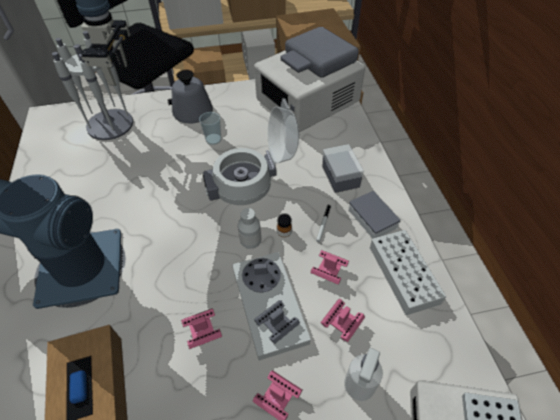

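View pics/wrist0.png

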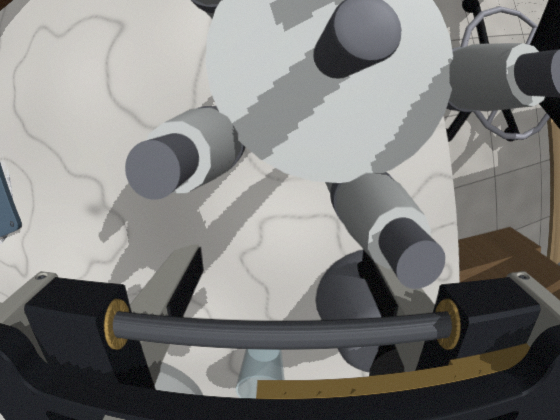

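The scene view shows the stand at about (220,183) with the grey strip rotor at (200,172) and the tube rotor at (240,178). The centrifuge is at (358,200) with its lid raised. In the side view the strip rotor is at (278,322), the tube rotor at (262,272) and the bowl at (241,172). The wrist camera sees only the pipette carousel.

```bash
python3 - <<'E'
from h import *
s=load('scene0');d=load('side0')
def tri(a,b):
    (e1,d1),(e2,d2)=ray(s,*a),ray(d,*b)
    A=np.array([d1,-d2]).T;k=np.linalg.lstsq(A,e2-e1,rcond=None)[0]
    p,q=e1+k[0]*d1,e2+k[1]*d2;return ((p+q)/2).round(0),np.linalg.norm(p-q).round(1)
for n,a,b in(('strip',(201,168),(277,318)),('tube',(240,172),(262,266)),('hub',(356,201),(241,172))):
    print(n,tri(a,b))
print('stand corners',[onz(d,*q,30)[:2].round() for q in((235,262),(290,255),(311,345),(259,356))])
print('housing rim',[onz(d,*q,80)[:2].round() for q in((214,168),(268,168),(241,150),(243,190))], 'nose',onz(d,211,186,50))
p=robot.current_tcp_pos();o=robot.current_eef_rot()
c=load('wrist0');R=rot(o);print('cam in tcp',R.T@(np.array(c['eye'])-p),Rn.from_matrix(R.T@rot(c['orientation'])).as_euler('xyz'))
E
```

```text
strip (array([ 477., -274.,   60.]), np.float64(6.8))
tube (array([ 469., -145.,   75.]), np.float64(3.5))
hub (array([465., 210.,  47.]), np.float64(0.5))
stand corners [array([404., -90.]), array([549., -99.]), array([ 544., -343.]), array([ 424., -344.])]
housing rim [array([388., 210.]), array([543., 177.]), array([476., 270.]), array([458., 107.])] nose [370.61226325 169.17952499  50.        ]
cam in tcp [  85.01649664    0.35839539 -166.42689763] [-3.04636214e-01  4.16350445e-04  1.57182027e+00]
```

```bash
cat >> h.py <<'E'
def look(t,z,off=50,dy=np.pi):
    a=np.arctan2(t[1],t[0]);yaw=a+dy
    p=[t[0]-off*np.cos(yaw),t[1]-off*np.sin(yaw),z]
    robot.move_ptp(p,[np.pi,0,(yaw+np.pi)%(2*np.pi)-np.pi])
E
python3 - <<'E'
from h import *
p=robot.current_tcp_pos();robot.move_linear([p[0],p[1],400],speed=250)
look((465,205),330);robot.sleep(.2);c=snap('wrist','wc')
look((474,-210),260);robot.sleep(.2);c2=snap('wrist','ws')
cv2.imwrite('pics/w2.png',cv2.resize(np.hstack([c['img'],c2['img']]),(800,300)))
print(robot.current_t(),robot.current_qpos())
E
```

```text
4.9583 [-6.11727656e-01  2.68120423e-01  1.42076296e+00  6.74786903e-05
  1.45241472e+00 -1.76700367e+00]
```

View pics/w2.png

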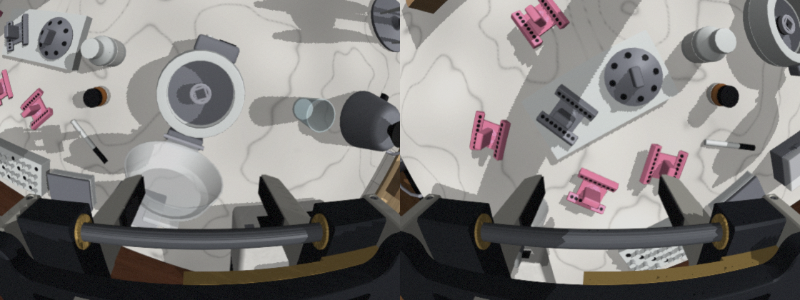

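The left picture shows the centrifuge with its hub and square hole at about (281,129) in the wc image, the nose at the top and the lid below. The right one shows the grey strip rotor at about (236,158) in the ws image. I'll crop both to measure.

```bash
python3 - <<'E'
from h import *
c=load('wc')['img'];s=load('ws')['img']
a=cv2.resize(c[60:200,215:350],None,fx=2.9,fy=2.9,interpolation=cv2.INTER_CUBIC)
b=cv2.resize(s[105:215,180:295],(391,406),interpolation=cv2.INTER_CUBIC)
cv2.imwrite('pics/crop.png',np.hstack([a,b]));print(a.shape,b.shape)
E
```

```text
(406, 392, 3) (406, 391, 3)
```

View pics/crop.png

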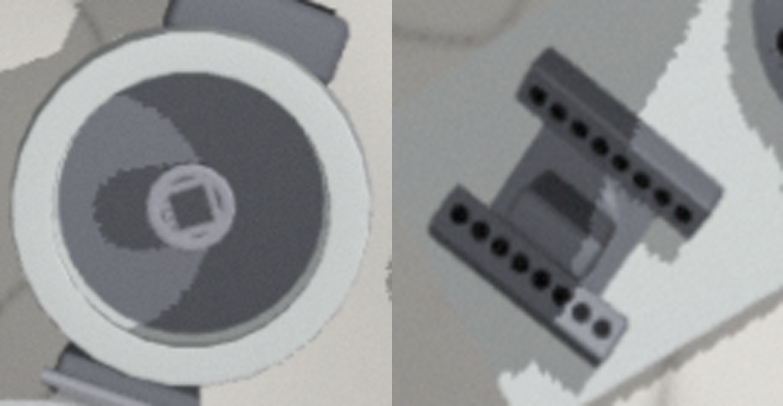

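The left crop shows the hub ring at about (190,207) and its dark square hole, tilted roughly 15 degrees in the picture. The right crop shows the two rows of wells, running (537,96) to (683,214) and (459,214) to (601,328).

```bash
python3 - <<'E'
from h import *
s=load('ws');g=cv2.cvtColor(s['img'],cv2.COLOR_BGR2GRAY).astype(float)
w=[]
for (a,b) in(((537,96),(683,214)),((459,214),(601,328))):
    a=np.array([(a[0]-392)/3.4+180,a[1]/3.69+105]);b=np.array([(b[0]-392)/3.4+180,b[1]/3.69+105])
    for k in range(8):
        q=a+(b-a)*k/7
        for _ in range(3):
            u,v=np.round(q-.0).astype(int);P=g[v-2:v+3,u-2:u+3];W=np.clip(P.mean()-P,0,None);yy,xx=np.mgrid[v-2:v+3,u-2:u+3]
            q=np.array([(W*xx).sum(),(W*yy).sum()])/W.sum()
        w.append(onz(s,*q,54,True)[:2])
w=np.array(w);r1,r2=w[:8],w[8:]
def dirn(r): x=r-r.mean(0);return np.linalg.svd(x)[2][0]
print('strip centre',w.mean(0),'row dist',np.linalg.norm(r1.mean(0)-r2.mean(0)),'len',np.linalg.norm(r1[0]-r1[7]),np.linalg.norm(r2[0]-r2[7]))
for r in(r1,r2,):d=dirn(r);print('row yaw',np.degrees(np.arctan2(d[1],d[0]))%180)
d=r1.mean(0)-r2.mean(0);print('perp',np.degrees(np.arctan2(d[1],d[0]))%180-90)
c=load('wc');im=c['img'];g=cv2.cvtColor(im,cv2.COLOR_BGR2GRAY)
# rim: bright ring
m=(g>185).astype(np.uint8);m[:, :215]=0;m[:,345:]=0;m[:70]=0;m[195:]=0
n,l,st,ce=cv2.connectedComponentsWithStats(m)
k=1+np.argmax(st[1:,4]);print(st[k],ce[k])
cs,h=cv2.findContours((l==k).astype(np.uint8),cv2.RETR_CCOMP,cv2.CHAIN_APPROX_NONE)
for q in sorted(cs,key=len)[-2:]:
    P=np.array([onz(c,*x[0],80,True)[:2] for x in q]);(e,rr)=cv2.fitEllipse(P.astype(np.float32))[:2];print('rim ellipse',e,rr)
# hub
H=g[110:152,258:304];B=cv2.resize(H,None,fx=8,fy=8,interpolation=cv2.INTER_CUBIC)
cx,cy=(215+195/2.9-258)*8,(60+206/2.9-110)*8
t=(B<(125)).astype(np.uint8);n,l,st,ce=cv2.connectedComponentsWithStats(t);k=l[int(cy),int(cx)];print('hole',st[k],B[int(cy),int(cx)])
q=max(cv2.findContours((l==k).astype(np.uint8),0,1)[0],key=len)
bx=cv2.boxPoints(cv2.minAreaRect(q))/8+[258-.44,110-.44]
P=np.array([onz(c,*x,58,True)[:2] for x in bx]);e=P[1]-P[0];f=P[2]-P[1]
print('hole centre',P.mean(0),np.linalg.norm(e),np.linalg.norm(f),np.degrees(np.arctan2(e[1],e[0]))%90,np.degrees(np.arctan2(f[1],f[0]))%90)
# nose direction via dark grey pixels & hinge bar
for nm,uv in(('nose',(215+262/2.9,60+25/2.9)),('hingebar',(215+125/2.9,60+372/2.9))):print(nm,onz(c,*uv,70,True)[:2])
for z in(58,):print([onz(c,215+u/2.9,60+v/2.9,z,True)[:2].round(1) for u,v in((148,207),(235,207),(191,164),(191,250))])
E
```

```text
strip centre [ 477.11427184 -273.7875106 ] row dist 47.30960657281579 len 61.9576407936395 62.257065152824
row yaw 28.088822953515624
row yaw 28.35851484816627
perp 28.120168709239806
[ 220   70  125  125 5951] [293.55503277 136.45706604]
rim ellipse (462.2497863769531, 204.98892211914062) (122.72708129882812, 126.91006469726562)
rim ellipse (461.280517578125, 214.32130432128906) (166.77012634277344, 179.2466278076172)
hole [  118   108   130   128 11503] 80
hole centre [463.42077133 204.15364586] 18.863348288540152 18.450138350620303 40.27059734969137 40.145187750358495
nose [373.97762562 199.96216668]
hingebar [545.34705433 207.36933095]
[array([471.4, 186.8]), array([455.1, 223.6]), array([445.1, 196.9]), array([481.9, 213.1])]
```

```bash
python3 - <<'E'
from h import *
look((463,205),330,dy=0);robot.sleep(.2);c=snap('wrist','wc2')
look((477,-274),260,dy=0);robot.sleep(.2);s=snap('wrist','ws2')
print(robot.current_t())
y=np.radians(28.2);X=np.array([np.cos(y),np.sin(y)]);Y=np.array([-X[1],X[0]])
def wells(s,z,C,yo):
    g=cv2.cvtColor(s['img'],cv2.COLOR_BGR2GRAY).astype(float);w=[]
    for sg in(1,-1):
        for k in range(8):
            q=proj(s,[*(C+X*(k-3.5)*9+Y*sg*yo),z],True)
            for _ in range(4):
                u,v=np.round(q).astype(int);P=g[v-2:v+3,u-2:u+3];W=np.clip(P.mean()-P,0,None);yy,xx=np.mgrid[v-2:v+3,u-2:u+3]
                q=np.array([(W*xx).sum(),(W*yy).sum()])/W.sum()
            w.append(onz(s,*q,z,True)[:2])
    return np.array(w)
for nm in('ws','ws2'):
    i=load(nm)
    for z in (48,54):
        w=wells(i,z,np.array([477.,-274.]),24);r1,r2=w[:8],w[8:];d=r1-r2;e=[np.linalg.svd(r-r.mean(0))[2][0] for r in(r1,r2)]
        print(nm,z,w.mean(0).round(1),np.linalg.norm(d.mean(0)).round(1),np.linalg.norm(r1[7]-r1[0]).round(1),np.linalg.norm(r2[7]-r2[0]).round(1),[np.degrees(np.arctan2(x[1],x[0]))%180 for x in e])
for nm in('wc','wc2'):
    c=load(nm);g=cv2.cvtColor(c['img'],cv2.COLOR_BGR2GRAY)
    u0,v0=np.round(proj(c,[463.3,204.8,58],True)).astype(int)
    B=cv2.resize(g[v0-16:v0+17,u0-16:u0+17],None,fx=8,fy=8,interpolation=cv2.INTER_CUBIC)
    for th in(105,115,125):
        t=(B<th).astype(np.uint8);n,l,st,ce=cv2.connectedComponentsWithStats(t);k=l[132,132]
        q=max(cv2.findContours((l==k).astype(np.uint8),0,1)[0],key=len)
        bx=cv2.boxPoints(cv2.minAreaRect(q))/8+[u0-16-.44,v0-16-.44]
        P=np.array([onz(c,*x,58,True)[:2] for x in bx]);e=P[1]-P[0];f=P[2]-P[1]
        print(nm,'hole',th,P.mean(0).round(1),np.linalg.norm(e).round(1),np.linalg.norm(f).round(1),np.degrees(np.arctan2(e[1],e[0]))%90)
    m=(g>185).astype(np.uint8);n,l,st,ce=cv2.connectedComponentsWithStats(m)
    u,v=np.round(proj(c,[463-75,205,80],True)).astype(int);k=l[v,u]
    for q in sorted(cv2.findContours((l==k).astype(np.uint8),cv2.RETR_CCOMP,1)[0],key=len)[-2:]:
        P=np.array([onz(c,*x[0],80,True)[:2] for x in q]).astype(np.float32);e=cv2.fitEllipse(P);print(nm,'rim',np.round(e[0],1),np.round(e[1],1))
a,b=load('wc2')['img'],s['img'];cv2.imwrite('pics/w3.png',cv2.resize(np.hstack([a,b]),(800,300)))
E
```

```text
9.6833
ws 48 [ 477.7 -275.1] 48.1 63.0 63.3 [np.float64(28.08882295351563), np.float64(28.358514848166255)]
ws 54 [ 477.1 -273.8] 47.3 62.0 62.3 [np.float64(28.088822953515624), np.float64(28.35851484816627)]
ws2 48 [ 477.5 -274.6] 48.0 63.5 63.4 [np.float64(28.183157866850273), np.float64(28.17144939782213)]
ws2 54 [ 478.  -274.9] 47.3 62.5 62.4 [np.float64(28.183157866850284), np.float64(28.171449397822087)]
wc hole 105 [463.4 204.4] 16.7 17.0 40.998067779922025
wc hole 115 [463.3 204.4] 17.5 17.7 40.913038578915916
wc hole 125 [463.4 204.2] 18.9 18.5 40.27059948513431
wc rim [462.2 205. ] [122.7 126.9]
wc rim [446.3 239.7] [343.5 941. ]
wc2 hole 105 [463.2 204.4] 17.1 17.1 40.36816011143013
wc2 hole 115 [463.3 204.4] 17.9 17.8 40.67784091677735
wc2 hole 125 [463.6 204. ] 19.8 18.7 39.40067583303952
wc2 rim [463.3 205.5] [123.5 126.9]
wc2 rim [395.5 159. ] [381.4 853.7]
```

View pics/w3.png

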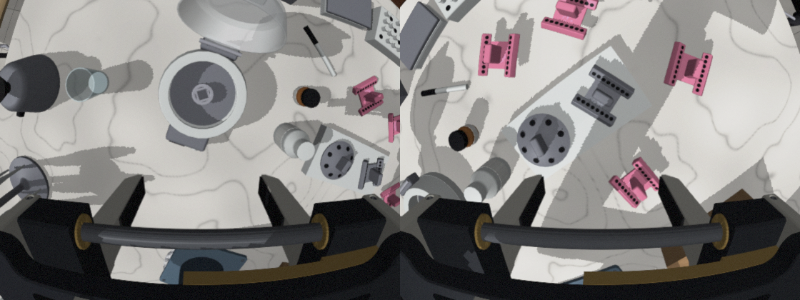

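The left picture shows the centrifuge with its bowl at about (203,94), nose at (187,137) and hinge at (220,48). The right one shows the strip rotor at about (602,92), clear of its neighbours. Both views agree within 1 mm: rotor at (477.6, -274.9) with yaw 28.2°, hub at (463.3, 204.4) with yaw 40.7°. Next I grasp and lift.

```bash
python3 - <<'E'
from h import *
c=load('wc2')
n=onz(c,187*1.4,139*1.4,60,True);h=onz(c,220*1.4,48*1.4,80,True);print('nose,hinge',n,h,np.degrees(np.arctan2(*(h-n)[[1,0]])))
o=[np.pi,0,np.radians(28.2+180-360)]
q=robot.inverse_kinematics([477.6,-274.9,130],o);print(q)
robot.move_ptp([477.6,-274.9,130],o)
print(robot.current_qpos())
print(robot.move_linear([477.6,-274.9,59.5],speed=90,f_stop=8),robot.current_tcp_pos(),robot.current_contact_force())
robot.move_gripper(0.0)
print('w',robot.current_gripper_width()*93,robot.current_finger_force(),robot.current_contact_force())
robot.move_linear([477.6,-274.9,110],speed=80);robot.sleep(.2)
print('w',robot.current_gripper_width()*93,robot.current_contact_force(),robot.current_t(),robot.current_qpos())
E
```

```text
nose,hinge [371.78178007 196.49103599  60.        ] [553.79294774 210.36918126  80.        ] 4.360301214135384
[-0.72472027  0.3355632   1.6574406   0.          1.14858885 -2.78769945]
[-7.24714606e-01  3.35475227e-01  1.65735511e+00  4.59100248e-05
  1.14863178e+00 -2.78745101e+00]
False [ 477.98889035 -275.19133844   59.9485201 ] [ 0.26478906 -0.17058228 -0.45398519]
w 13.699477094613362 29.9997478723526 [-1.06422665  0.38054502 -1.6786698 ]
w 13.611807975933186 [-1.14980678  0.18169903 -0.60888805] 16.2417 [-7.24745483e-01  3.57574942e-01  1.68183966e+00  1.68316090e-05
  1.10341410e+00 -2.78770095e+00]
```

```bash
python3 - <<'E'
from h import *
robot.move_linear([477.6,-274.9,250],speed=250)
o=[np.pi,0,np.radians(40.7+180-360)]
robot.move_ptp([463.3,204.4,250],o)
q=robot.current_qpos();print(q)
robot.move_linear([463.3,204.4,120],speed=150);robot.sleep(.2)
print('w',robot.current_gripper_width()*93,robot.current_tcp_pos(),robot.current_contact_force(),robot.current_t())
s=snap('side','side1');w=snap('wrist','w4')
u,v=np.round(proj(s,[463,204,100])).astype(int);a=cv2.resize(s['img'][v-70:v+50,u-80:u+80],(560,420),interpolation=cv2.INTER_CUBIC)
cv2.imwrite('pics/v4.png',cv2.resize(np.hstack([a,w['img']]),(800,300)))
print(robot.move_linear([463.3,204.4,96],speed=20,f_stop=4),robot.current_tcp_pos(),robot.current_contact_force(),robot.current_ft_torque(),robot.current_t())
E
```

```text
[ 1.93463894e-01  1.59983830e-01  1.58381205e+00 -3.97964969e-04
  1.39797229e+00 -2.08650991e+00]
w 13.950348532632947 [463.88268909 204.54080097 120.86209459] [-0.74261663  0.63167487 -0.2975967 ] 19.9167
False [463.6532752  204.20406662  96.09140227] [ 3.15498293 -3.05704562 -0.55612842] [-0.58660581 -0.53225574  0.02545695] 21.3667
```

View pics/v4.png

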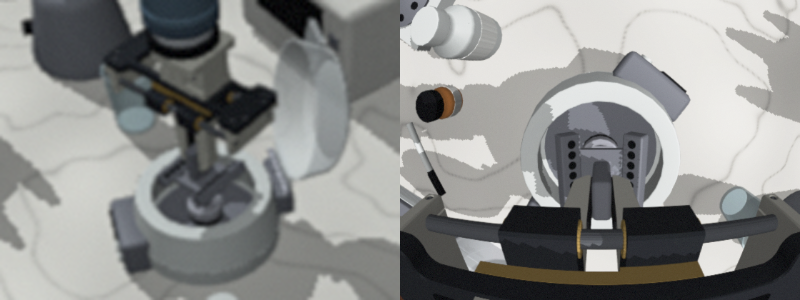

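The left view shows the rotor hanging upright over the bowl, clear of the lid; the right shows it gripped squarely by its knob over the hub. The shaft entered the hole without axial force, with about 4 N sideways, so I'll ease that and press it home.

```bash
python3 - <<'E'
from h import *
f=lambda:(robot.current_tcp_pos().round(2),robot.current_contact_force().round(2),robot.current_ft_torque().round(3))
robot.move_linear([463.9,203.8,96],speed=10);print(*f())
print(robot.move_linear([463.9,203.8,91],speed=15,f_stop=6));print(*f())
print(robot.move_linear([463.9,203.8,82],speed=12,f_stop=9));print(*f(),robot.current_t())
E
```

```text
[463.68 203.97  95.98] [ 1.09 -0.54 -0.46] [-0.121 -0.231  0.019]
False
[463.55 203.79  90.71] [ 1.27 -0.42 -1.57] [-0.046 -0.022 -0.012]
True
[463.89 203.98  82.75] [-2.04 -0.36  5.92] [-0.037  0.314 -0.002] 22.9333
```

```bash
python3 - <<'E'
from h import *
robot.move_linear([463.7,203.9,87.3],speed=15);robot.sleep(.2)
print(robot.current_tcp_pos(),robot.current_contact_force())
robot.move_gripper(0.4);print(robot.current_contact_force())
robot.move_linear([463.7,203.9,150],speed=60);robot.move_linear([463.7,203.9,330],speed=200)
look((463,205),330);robot.move_gripper(0);robot.sleep(.1)
w=snap('wrist','w5');s=snap('side','side2');print(robot.current_t())
u,v=np.round(proj(s,[500,204,150])).astype(int);a=cv2.resize(s['img'][v-60:v+60,u-80:u+80],(560,420),interpolation=cv2.INTER_CUBIC)
u,v=np.round(proj(w,[480,204,70],True)).astype(int);v=max(v,75);b=cv2.resize(w['img'][v-75:v+75,u-100:u+100],(560,420),interpolation=cv2.INTER_CUBIC)
cv2.imwrite('pics/v5.png',cv2.resize(np.hstack([a,b]),(800,300)))
np.save('pics/off.npy',[u-100,v-75])
print(u,v)
E
```

```text
[463.71534298 203.91011108  87.18723661] [0.13141603 0.62521915 1.40109239]
[0.29922402 0.2837528  0.02755895]
27.8333
275 145
```

View pics/v5.png

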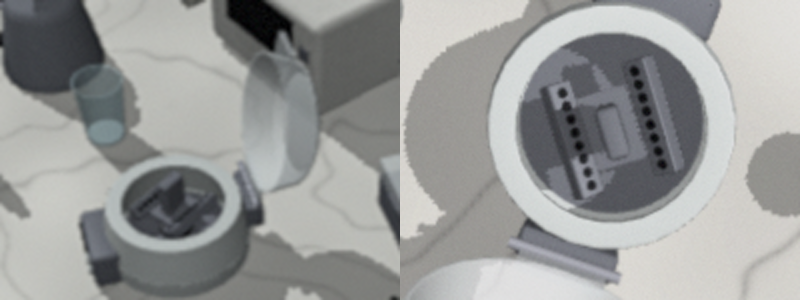

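The left view shows the lid standing open with its tab tip at about (283,35). The right view shows the rotor sitting level in the bowl, with the hinge bar running from (512,243) to (620,280). Next I compute the hinge direction and tab position.

```bash
python3 - <<'E'
from h import *
w=load('w5');s=load('side2')
a,b=[onz(w,*q,88,True)[:2] for q in((231,191.5),(285,210))];d=b-a;print('hinge bar',a,b,np.degrees(np.arctan2(d[1],d[0])))
u,v=np.round(proj(s,[500,204,150])).astype(int)
for ph in(1,4):
    ph=np.radians(ph);X=np.array([np.cos(ph),np.sin(ph),0]);N=np.array([-X[1],X[0],0]);C=np.array([463.4,204.4,0]);H=C+92*X+[0,0,82]
    for q in((283,35),(262,188)):
        e,r=ray(s,u-80+q[0]/2.5,v-60+q[1]/2.5);p=e+r*(N@(C-e))/(N@r);z=p-H
        print(np.degrees(ph),q,p.round(),'rad',np.linalg.norm(z).round(),'ang',np.arctan2(z[2],-z@X).round(3))
c=load('scene0');print(proj(c,[600,210,270]))
S=robot.get_image('scene');cv2.imwrite('pics/sc.png',cv2.resize(S['img'][120:260,290:430],(560,560),interpolation=cv2.INTER_CUBIC));np.save('pics/sc.npy',S,allow_pickle=True)
E
```

```text
hinge bar [557.06969243 174.96001203] [551.79562753 249.99162739] 94.02077776869811
1.0 (283, 35) [598. 207. 289.] rad 212.0 ang 1.774
1.0 (262, 188) [572. 206.  74.] rad 18.0 ang -2.675
4.0 (283, 35) [599. 214. 284.] rad 207.0 ang 1.787
4.0 (262, 188) [573. 212.  68.] rad 22.0 ang -2.468
[362.1653665  179.11572691]
```

View pics/sc.png

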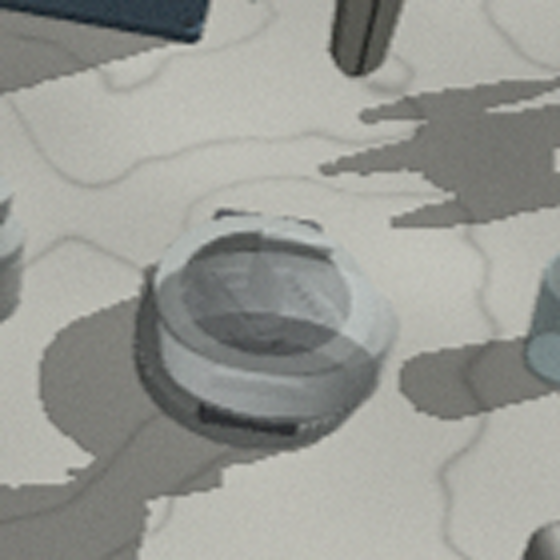

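```bash
cat > lid.py <<'E'
from h import *
ph=np.radians(4);X=np.array([np.cos(ph),np.sin(ph),0]);Z=np.array([0,0,1.]);C=np.array([463.4,204.4,0]);H=C+92*X+82*Z
O=[np.pi,0,ph-np.pi]
def tip(t,g=0,r=187): return H+r*(-np.cos(t)*X+np.sin(t)*Z)+(4+7.5*abs(np.sin(t))+g)*(np.sin(t)*X+max(np.cos(t),0)*Z)
E
python3 - <<'E'
from lid import *
robot.move_ptp(C+162*X+320*Z,O)
print(robot.current_qpos(),robot.current_contact_force())
print(robot.move_linear(C+162*X+262*Z,speed=80,f_stop=3),robot.current_contact_force())
hit=robot.move_linear(C+120*X+264*Z,speed=40,f_stop=2)
p=robot.current_tcp_pos();print(hit,(p-H)@X,p[2],robot.current_contact_force(),robot.current_t())
for t in np.arange(1.6,.99,-.15):
    h=robot.move_linear(tip(t),speed=90,f_stop=12)
    print(round(t,2),h,robot.current_contact_force().round(1))
    if h:break
w=snap('wrist','w6');s=snap('side','side3');print(robot.current_t())
u,v=np.round(proj(s,[480,204,170])).astype(int);a=cv2.resize(s['img'][v-60:v+60,u-80:u+80],(560,420),interpolation=cv2.INTER_CUBIC)
cv2.imwrite('pics/v6.png',cv2.resize(np.hstack([a,w['img']]),(800,300)))
E
```

```text
[ 1.63451794e-01  4.30663801e-01  1.04999158e+00  2.03079755e-04
  1.66312594e+00 -1.47744843e+00] [ 0.24518112 -0.48132364  1.03992841]
False [-0.06187158 -0.2621284  -0.42773976]
False 27.891514034559755 263.71047455437076 [0.4173863  0.14257658 0.23884524] 30.5
1.6 False [0.2 0.7 0.2]
1.45 False [ 0.4  0.6 -0.2]
1.3 False [-0.2  0.5  0.8]
1.15 False [ 0.4 -0.6  0.4]
1.0 False [ 0.8 -0.1  0.3]
32.7417
```

View pics/v6.png

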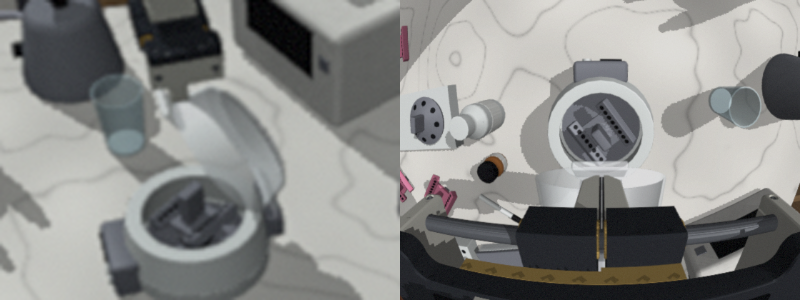

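The left view shows the lid following the fingertip, its tab at about (165,100) under the gripper, roughly half closed. I'll continue down and press it shut.

```bash
python3 - <<'E'
from lid import *
for t in np.arange(.85,.14,-.15):
    h=robot.move_linear(tip(t),speed=90,f_stop=12)
    print(round(t,2),h,robot.current_contact_force().round(1))
    if h:break
robot.move_linear(tip(.05),speed=60,f_stop=15)
h=robot.move_linear(tip(0,-10),speed=20,f_stop=15);print('press',h,robot.current_tcp_pos(),robot.current_contact_force())
p=robot.current_tcp_pos();robot.move_linear([p[0],p[1],250],speed=150)
look((463,205),330);robot.sleep(.1)
w=snap('wrist','w7');s=snap('side','side4');print(robot.current_t())
u,v=np.round(proj(s,[460,204,100])).astype(int);a=cv2.resize(s['img'][v-60:v+60,u-80:u+80],(560,420),interpolation=cv2.INTER_CUBIC)
cv2.imwrite('pics/v7.png',cv2.resize(np.hstack([a,w['img']]),(800,300)))
E
```

```text
0.85 False [ 0.7  0.2 -0.1]
0.7 False [ 0.  -0.1  0.2]
0.55 False [-0.4  0.  -0.3]
0.4 False [ 1.1  0.1 -0.6]
0.25 False [-0.8  0.4 -0.3]
press True [369.35814609 197.92172     90.97413434] [-2.0141379  -0.91152153 10.23019618]
38.4917
```

View pics/v7.png

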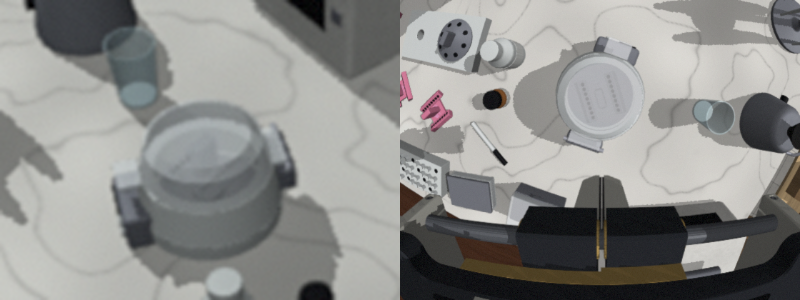

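The lid looks closed in both views. I'll press once more, a little harder, to check that it is against its stop.

```bash
python3 - <<'E'
from lid import *
P=C-97*X
robot.move_ptp(P+130*Z,O)
robot.move_linear(P+97*Z,speed=100,f_stop=8)
for f in(3,25):
    h=robot.move_linear(P+70*Z,speed=12,f_stop=f);robot.sleep(.1);print(f,h,robot.current_tcp_pos(),robot.current_contact_force())
p=robot.current_tcp_pos();robot.move_linear([p[0],p[1],200],speed=120)
s=snap('side','side5');print(robot.current_t())
u,v=np.round(proj(s,[460,204,100])).astype(int);cv2.imwrite('pics/v8.png',cv2.resize(s['img'][v-50:v+50,u-66:u+67],(800,600),interpolation=cv2.INTER_CUBIC))
E
```

```text
3 True [366.67357019 197.6367496   91.10695503] [-0.39320836 -0.81747496  5.42742669]
25 True [366.71871113 197.68125843  90.93352672] [-2.43387945 -0.9623957  11.54563013]
42.675
```

View pics/v8.png

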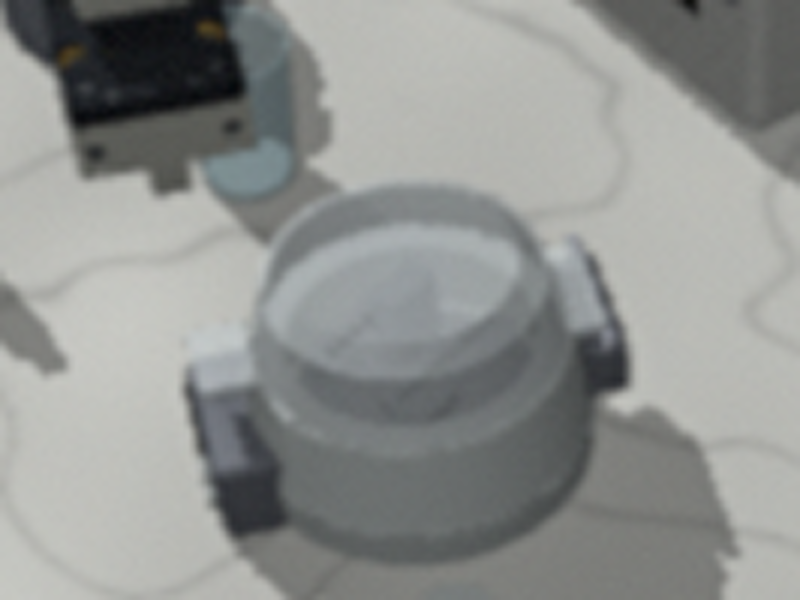

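The lid is seated flat on the rim with its tab on the nose at about (220,360). The stop is hard: 91.1 mm then 90.9 mm from the light to the firm press. I'm handing in.

```bash
python3 -c "
from h import *
print(robot.hand_in())"
```

```text
the job is handed in; nothing more can be done
None
```

The strip rotor is seated fully home on the drive hub and released, the centrifuge lid is closed against its stop, and the job was handed in at about 43 s; the judge's result was not shown.

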